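# Press a bush home with the locking pliers and free the work

### The arm

A 6-joint arm with a two-finger parallel gripper is mounted at the origin on a cart in front of the work surface, level with it; the furniture and walls round the work are solid. World frame = base frame: x ahead of the robot, y to its left, z up, the work surface at z = 0. Lengths are in m, angles in rad, forces in N, time in s.
With the tool pointing down it reaches from about 0.3 to 0.75 m from the base axis. Payload 8.5 kg.
Tool frame: the origin (TCP) lies midway between the tips of the shut fingers; the grasp point (between the pads) lies 19 mm behind it; z points along the fingers, y is the line along which they close (so a half turn about z gives the same grasp; the last joint's range is limited). The gripper opens to 85 mm and grips with 20 to 120 N. Pads are 22 mm wide; open, the fingers measure 114 mm over their backs; the gripper's body (76 mm by 85 mm) begins 54 mm behind the grasp point. The pads swing forward as they close: fully open they stand 13 mm farther back than shut.
Start: joints at [1.114, 0.381, 1.297, -0, 1.464, -0.215], TCP at [0.132, 0.534, 0.231] pointing down, gripper open.
Joint ranges: [-3.11, 3.11], [-0.89, 2.33], [0.22, 2.48], [-1.42, 4.56], [0.17, 2.85], [-2.88, 2.88]. Speed limits (rad/s): [2.39, 2.39, 3.14, 3.14, 3.14, 3.14].

### API

Orientations are given as a unit quaternion [w, x, y, z].
In Python, from workcell import manip gives the robot as it stands.
- The arm moves only by the tool apply_moves, never from a script. Its argument "plan" is a list of rows, each a list of 4 numbers: the shift along the tool's x, y, z in mm, then the turn about the tool's z in degrees. In form: [[x, y, z, yaw], ...]. A call has exactly 10 rows; each row is the pose to reach, as a shift and turn from the pose commanded when the call began, along the tool's axes at that moment; what a row does not reach only later rows make up. A row lasts 1/12 s, in which the tool goes at most 41.7 mm and 7.16 degrees, less where a joint would pass 70% of its speed; a pose out of reach is approached as far as the arm can. A call with a gripper value outside its range is refused whole. "gripper" is the closure, from 0 (fully open) to 1 (shut), set as the call begins (left out, the last holds). The fingers move at their own pace and stop on an object; the grip force is fixed at half the most. Time passes only in rows, so rows that repeat a pose let the fingers close, or fill a call up. It gives the time, the measured TCP pose, the force, the opening and the grip force at its end, in the units of the state.
- manip.state(): the state, without advancing time (a new reading comes with each control period).
- manip.snapshot(name): name is "side" or "top"; returns the picture (480x640x3 uint8, red, green, blue); there is no depth.
- manip.camera_params(name): a dict with "K" (3x3 intrinsics, pixels), "dist_coeffs" ([k1, k2, p1, p2, k3] as OpenCV has them; the pictures are not rectified), "pose" (4x4, takes a point from camera to world coordinates). Camera axes: x right, y down, z forward; pixel columns grow to the right and rows downward; lengths in m; the calibration is good to about 2 mm. A picture is of the moment at which its call begins. camera_params takes no time and is no camera call.
- manip.finish_job(): hands the job in; it is judged then, once.
Trained networks look in the newest picture that a camera, given by its name, has taken for a name from the list of things; names that differ only in an ending like _2 or _b are one class to them, and where a whole thing is asked for, a point or a joint stands for the part that bears it (a point fixed in the world has none). Each returns a list of dicts, best first, with "score" (0 to 1); they miss things now and then, are a little off and sometimes report something else, mostly with a low value. They report only what shows in the picture. A call takes as long as a camera call. They do not tell look-alikes from the thing itself.
- manip.spot_in(camera, query): "bbox" ([left, top, right, bottom] in pixels, round what is visible of it).
- manip.silhouettes(camera, query): "pixels" (480x640 bool, what is visible of it) and "bbox" ([left, top, right, bottom] in pixels, round what is visible of it).
- manip.mark_of(camera, query): "position" ([row, column] in pixels: a listed point, or the origin of a listed thing).
The state is a dict: "t": time; "joint_pos": joint angles; "joint_vel": joint speeds; "tau": joint torques, N m; "ee_pos": TCP position; "orientation": TCP orientation; "ft_force": force on the tool from outside, world axes, zero at the start; "wrist_torque": the same for the moment, N m; "opening": finger opening in m; "gripper_force": force on a finger pad.
Only numpy, scipy, OpenCV 4.12 (cv2) and the standard library are available. Lean on these libraries where they do the work, as an engineer would, in place of code of your own. Each camera call takes 0.05 s, during which the arm holds its last target. There are 200 camera calls.

### The job

Lay the square tube in the bench-mounted locking pliers, between the guide rails with its yellow bush under the jaw, and slide it home until you feel it press lightly, without ramming, against the brass end stop. Let go of it and squeeze the blue handle down until the pliers snap over centre and stay locked by themselves with the bush pressed fully home, without leaning hard on the handle and without pressing the bush with the fingers. Then flick the red release lever gently so that the pliers spring open, and leave the tube lying against the stop and the other things on the table undisturbed.

Things in the scene. Friction and masses are not known exactly. Their poses are not given: they have to be found in the camera images.
- tube_mid (a point): centre (half-way up) of a loose brown square steel tube offcut, 25 x 130 x 25 mm, about 0.23 kg, lying on the table. Its y axis runs along its length towards the end with the bush, z up. Grasp it across its 25 mm width in the bush-free half (around y = -20 mm).
- bush_top (a point): centre of the top of the yellow plastic bush head (19 mm diameter, 5 mm thick), 48 mm along +y from the tube's middle, standing proud of the tube's top face until pressed home
- bush (a joint): how far the bush is pressed into the tube: 0 (6 mm proud) to 0.006 m (fully home, head flat on the tube). It starts at 0 to 0.0015 and slides against a friction of about 16 N
- clamp_base: the bench-mounted locking pliers, fixed to the table, on a dark steel base plate 64 mm wide, 6 mm thick (the tube rests on it). Origin at table height under the middle of the end stop's face. x across; -y the work side, +y the handle side; plate from y = -155 to +290 mm. With the tube home its middle is at x = 0, y = -65 mm, its y axis along this y axis, its bush under the jaw at y = -17 mm
- end_stop: rigid brass end stop block on the base plate, 27 x 12 x 18 mm; origin the same as clamp_base's, its face is the plane y = 0. Approach the last 15 mm slowly, about 10 mm/s, and stop at a push of some 5 N
- squeeze_handle (a joint): angle of the blue handle: 0 = raised, open (held up by a spring), grows as pressed down; dead centre at 0.52, rigid stop at 0.60 rad. Axis level along clamp_base's x at y = 93, z = 56 mm; handle 118 mm long towards +y, 24 mm wide, level at the stop. With the tube in place it takes 8 to 13 N at the press point; past dead centre it snaps to its stop and stays locked; with no work in the jaw it springs up
- handle_press (a point): press point on top of the blue handle near its free end, 100 mm along the handle from its axis and 8 mm above its centre line; at clamp_base y = 171, z = 119 mm when open, y = 193, z = 64 mm when locked
- release_lever (a joint): angle of the red release lever: 0 at rest (spring return), grows as its red end is pressed down, to 0.35 rad at its stop. With the pliers locked, pressing it 0.1 to 0.3 rad with about 4 to 11 N kicks the handle up over centre and the pliers spring open
- lever_pad (a point): top of the red end of the release lever (24 x 26 mm), beyond the end of the handle, at y = 273, z = 37 mm of clamp_base; falls about 19 mm when the lever is pressed fully
- jaw_cover_a: bystander: blue vise jaw cover, 40 x 150 x 30 mm
- calipers: bystander: calipers, 240 mm long, lying in front of the pliers on the left
- hex_bolt_0: bystander: hex bolt, 47 mm long
- steel_strip: bystander: flat steel offcut, 18 x 115 x 5 mm
- rail_mouth (a point): middle of the flared mouth between the two steel guide rails, on the base plate's top (clamp_base x 0, y -65, z 6 mm). The tube enters here along +y, bush end first. The rails are 29 mm apart inside, 13 mm high above the plate, and run from y = -47 to -3 mm, the flares from -65 mm. The pad of the open jaw hangs 52 mm above the table at y = -17 mm
Things that resemble listed ones, but are neither listed nor needed, are in the scene too. There is more than one size of the part that bears tube_mid; the job needs the middle-sized.

How it is judged:
On the way, in this order (a step that is already met when the one before it is completed fails the run):
1. the tube is slid home and pressed lightly against the end stop (over 3 N) (contact force between tube and end_stop above 3 N and y of tube_mid in the frame of clamp_base above -0.067 m and z of tube_mid in the frame of clamp_base below 0.023 m and value of joint bush below 0.004 m).
2. the tube lies home between the rails against the end stop, let go, with the bush not yet pressed (y of tube_mid in the frame of clamp_base above -0.067 m and x of tube_mid in the frame of clamp_base between -0.005 and 0.005 m and z of tube_mid in the frame of clamp_base below 0.021 m and contact force between the fingers and tube below 0.5 N and value of joint bush below 0.004 m), for 0.2 s.
3. the pliers are locked over centre by themselves, handle let go, with the bush fully home (value of joint squeeze_handle above 0.565 rad and value of joint bush above 0.0053 m and contact force between the fingers and squeeze_handle below 0.5 N), for 0.3 s.
4. the release lever is pressed and the handle jumps up (value of joint release_lever above 0.03 rad and value of joint squeeze_handle below 0.5 rad).
At the end, for the whole second after the job is handed in: the pliers stand open (handle within 0.15 rad of fully raised, release lever back at rest), the bush is home (less than 0.7 mm proud), and the tube lies still between the rails, flat on the base plate, within 3 mm of the end stop (value of joint squeeze_handle below 0.15 rad and value of joint release_lever below 0.04 rad and value of joint bush above 0.0053 m and y of tube_mid in the frame of clamp_base above -0.068 m and x of tube_mid in the frame of clamp_base between -0.005 and 0.005 m and z of tube_mid in the frame of clamp_base below 0.021 m and angle between the y axis of tube_mid and the y axis of clamp_base, either way round below 0.1 rad and linear speed of tube below 0.01 m/s); the robot touches nothing.
It fails at once if the tube is rammed against the end stop (over 40 N) (contact force between tube and end_stop above 40 N).
It fails at once if the squeeze handle is strained (over 30 N) (contact force between the fingers and squeeze_handle above 30 N).
It fails at once if the release lever is strained (over 25 N) (contact force between the fingers and release_lever above 25 N).
It fails at once if the bush is pressed with the fingers (contact force between the fingers and bush above 3 N).
It fails at once if a bystander is disturbed (moved over 25 mm) (distance of any of jaw_cover_a, calipers, hex_bolt_0, steel_strip from where it was at the start of the episode above 0.025 m).
It also fails if it takes over 70 s, if anything falls off the work surface, if the arm or the gripper's body presses on something with over 40 N, if the wrist force passes 120 N, or if a joint passes its speed limit or range.

## Working session

There is one attempt and no reset: what is moved stays moved. The work goes in short steps, Python scripts to look and compute and a tool call to move; the robot and the scene stay as the last step left them, time stands still between calls to the robot, and variables do not carry over. Pictures are saved under pics/ and viewed, at most 10 in all, crops included, and the job is handed in when it is done.

Besides the shell and the picture viewer there is one more tool, called as name(argument=value, ...), one argument or row to a line, values as JSON. apply_moves: Moves the arm, as the interface text tells. Its arguments: {"type":"object","properties":{"plan":{"type":"array","items":{"type":"array","items":{"type":"number"}}},"gripper":{"type":"number"}},"required":["plan"]}

```bash
mkdir -p pics; cat > h.py <<'E'
import numpy as np, cv2
from workcell import manip
def ray(cam,rc):
    p=manip.camera_params(cam);K=np.array(p["K"]);T=np.array(p["pose"])
    u=cv2.undistortPoints(np.array([[[rc[1],rc[0]]]],float),K,np.array(p["dist_coeffs"]))[0,0]
    return T[:3,3],T[:3,:3]@np.array([u[0],u[1],1.])
def atz(cam,rc,z):
    o,d=ray(cam,rc);return o+d*(z-o[2])/d[2]
def pix(cam,P):
    p=manip.camera_params(cam);T=np.linalg.inv(np.array(p["pose"]))
    r=cv2.projectPoints(np.array([P],float),cv2.Rodrigues(T[:3,:3])[0],T[:3,3],np.array(p["K"]),np.array(p["dist_coeffs"]))[0][0,0]
    return r
def save(cam,n):
    im=manip.snapshot(cam);cv2.imwrite(f"pics/{n}.png",im[:,:,::-1]);return im
E
python3 - <<'E'
from h import *
for c in("top","side"):
    save(c,c+"0"); print(c,np.array(manip.camera_params(c)["pose"])[:3,3].round(3))
    for q,z in(("tube_mid",.0125),("bush_top",.03),("clamp_base",0),("handle_press",.119),("lever_pad",.037),("rail_mouth",.006)):
        for m in manip.mark_of(c,q)[:3]: print(q,round(m["score"],2),np.round(m["position"]),atz(c,m["position"],z).round(3))
print(manip.state())
E
```

```text
top [ 0.356 -0.043  1.493]
tube_mid 0.93 [274. 425.] [ 0.438 -0.267  0.012]
tube_mid 0.81 [320. 451.] [ 0.323 -0.33   0.012]
tube_mid 0.58 [308. 353.] [ 0.35  -0.082  0.012]
bush_top 0.65 [306. 379.] [ 0.355 -0.148  0.03 ]
bush_top 0.46 [268. 406.] [ 0.45  -0.214  0.03 ]
bush_top 0.37 [332. 444.] [ 0.292 -0.308  0.03 ]
clamp_base 0.96 [222. 343.] [ 0.573 -0.055  0.   ]
handle_press 0.59 [220. 272.] [0.558 0.117 0.119]
lever_pad 0.8 [235. 234.] [0.531 0.222 0.037]
lever_pad 0.34 [286. 245.] [0.403 0.191 0.037]
rail_mouth 0.72 [216. 370.] [ 0.587 -0.125  0.006]
side [ 0.015 -0.869  0.536]
tube_mid 0.97 [375. 322.] [ 0.316 -0.337  0.012]
tube_mid 0.78 [332. 358.] [ 0.442 -0.267  0.012]
tube_mid 0.7 [303. 279.] [ 0.36  -0.077  0.012]
bush_top 0.61 [310. 352.] [ 0.464 -0.215  0.03 ]
bush_top 0.55 [364. 300.] [ 0.289 -0.308  0.03 ]
bush_top 0.48 [304. 293.] [ 0.371 -0.127  0.03 ]
clamp_base 0.56 [277. 349.] [ 0.57  -0.047  0.   ]
handle_press 0.88 [217. 310.] [0.548 0.105 0.119]
lever_pad 0.58 [230. 291.] [0.557 0.238 0.037]
rail_mouth 0.66 [284. 370.] [ 0.587 -0.113  0.006]
rail_mouth 0.4 [228. 337.] [0.716 0.235 0.006]
{'t': 0.7, 'joint_pos': array([ 1.11369131e+00,  3.80611355e-01,  1.29739710e+00, -3.24089641e-05,
        1.46362131e+00, -2.15276949e-01]), 'joint_vel': array([-1.20016637e-04,  5.21051271e-05, -1.60677370e-03,  9.65539776e-04,
       -7.74145537e-05,  3.50617340e-04]), 'tau': array([-7.95685064e-04, -4.48252916e+01, -2.31445348e+01, -1.91113586e-04,
        5.39222619e-04, -1.48571894e-05]), 'ee_pos': array([0.13170077, 0.53397555, 0.23131728]), 'orientation': array([ 9.08776143e-06,  1.20617895e-01,  9.92699009e-01, -2.28329953e-05]), 'ft_force': array([-0.34059951,  0.49155561,  0.12556489]), 'wrist_torque': array([-0.00986025,  0.03104466,  0.07157889]), 'gripper_force': 0.0, 'opening': 0.0853591276960653}
```

View pics/top0.png

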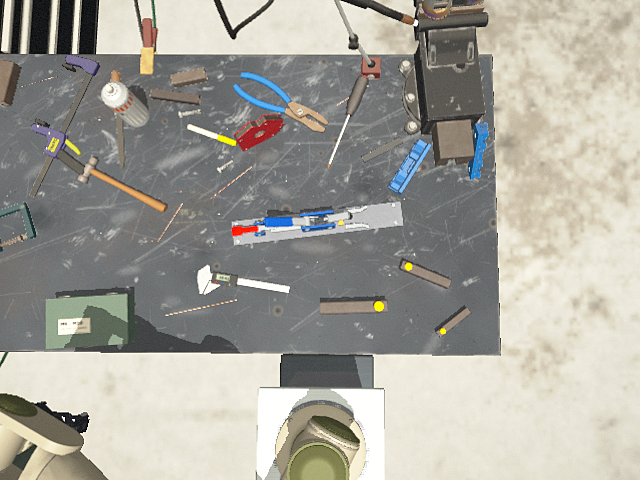

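View pics/side0.png

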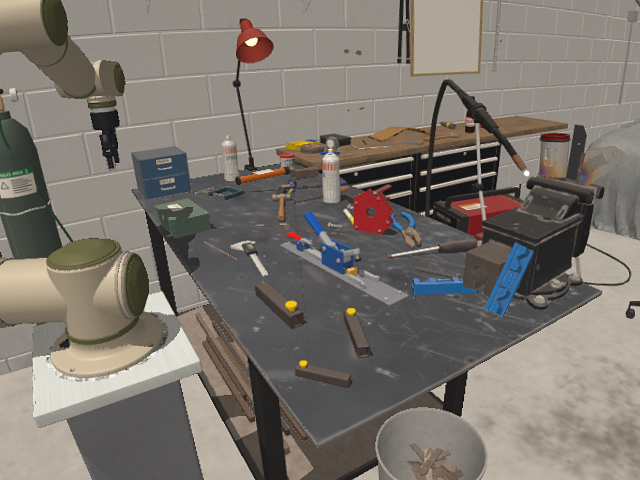

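```bash
python3 - <<'E'
from h import *
for c in("top","side"):
    for s in manip.silhouettes(c,"tube_mid")[:5]:
        m=s["pixels"].astype(np.uint8);cn=max(cv2.findContours(m,0,2)[0],key=cv2.contourArea)
        b=cv2.boxPoints(cv2.minAreaRect(cn)); w=np.array([atz(c,(p[1],p[0]),.025)[:2] for p in b])
        e=[w[1]-w[0],w[2]-w[1]];l=[np.linalg.norm(x) for x in e];i=int(np.argmax(l))
        print(c,round(s["score"],2),"ctr",w.mean(0).round(3),"LxW",np.round([max(l),min(l)],3),"ang",np.degrees(np.arctan2(e[i][1],e[i][0])).round(1),b.mean(0).round())
E
```

```text
top 0.76 ctr [ 0.352 -0.083] LxW [0.17  0.037] ang -87.4 [354. 307.]
top 0.72 ctr [ 0.436 -0.264] LxW [0.132 0.027] ang -112.2 [425. 274.]
top 0.61 ctr [ 0.317 -0.331] LxW [0.099 0.021] ang -51.6 [453. 322.]
side 0.61 ctr [ 0.312 -0.346] LxW [0.107 0.045] ang -54.2 [323. 374.]
side 0.57 ctr [ 0.43  -0.274] LxW [0.166 0.035] ang -114.0 [356. 333.]
```

The top view shows three bush tubes: the large one at (354,307), the middle one at (425,274), which is 132 mm long and so the one to use, and the small one at (453,322). The pliers' plate runs from (402,214), the work end, to (232,233), the handle end, and the calipers lie at (245,280). The side view agrees, with the open jaw at about (345,258).

```bash
python3 - <<'E'
from h import *
im=cv2.imread("pics/top0.png")
cv2.imwrite("pics/c1.png",cv2.resize(im[190:255,222:412],None,fx=4.2,fy=4.2,interpolation=cv2.INTER_CUBIC))
for q in("clamp_base","end_stop"):
  for s in manip.silhouettes("top",q)[:2]:
    m=s["pixels"].astype(np.uint8);cn=max(cv2.findContours(m,0,2)[0],key=cv2.contourArea)
    b=cv2.boxPoints(cv2.minAreaRect(cn)); print(q,s["score"],b.round(1).tolist())
    w=np.array([atz("top",(p[1],p[0]),.006)[:2] for p in b]);print(w.round(3).tolist())
E
```

```text
clamp_base 0.8 [[230.60000610351562, 221.1999969482422], [400.1000061035156, 200.89999389648438], [403.1000061035156, 225.1999969482422], [233.5, 245.60000610351562]]
[[0.572, 0.237], [0.628, -0.205], [0.564, -0.212], [0.508, 0.228]]
end_stop 0.22 [[231.8000030517578, 227.1999969482422], [272.6000061035156, 223.8000030517578], [273.3999938964844, 232.1999969482422], [232.5, 235.60000610351562]]
[[0.556, 0.234], [0.566, 0.128], [0.543, 0.125], [0.534, 0.232]]
```

View pics/c1.png

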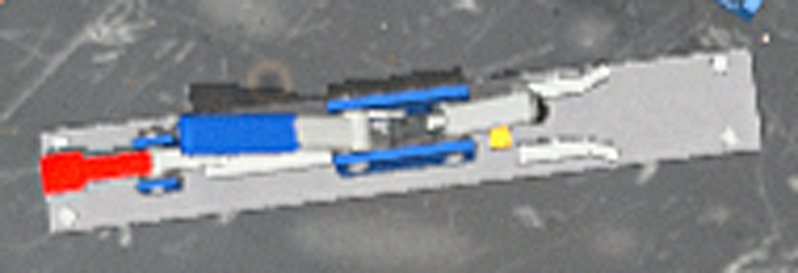

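The crop confirms the plate's corners. Its axis runs at about 97° in the world frame and its origin is near (0.5765, -0.055). I'll swing towards the middle tube.

apply_moves(
  plan=[
    [-32,-25,0,5],
    [-64,-50,0,10],
    [-96,-75,0,15],
    [-128,-100,0,20],
    [-160,-125,0,25],
    [-192,-150,0,30],
    [-224,-175,0,35],
    [-256,-200,0,40],
    [-288,-225,0,45],
    [-320,-250,0,49],
  ],
)

```text
t: 1.73
ee_pos: [0.3834, 0.2128, 0.2316]
orientation: [0.0, 0.523, 0.852, 0.0]
ft_force: [1.0, 0.5, 0.6]
opening: 0.0856
gripper_force: 0.0
```

```bash
cat >> h.py <<'E'
def to(P,yang=None):
    """tool-frame shift (mm) and yaw (deg) from measured pose to TCP world P with tool-y at world angle yang"""
    s=manip.state();w,x,y,z=s["orientation"]
    from scipy.spatial.transform import Rotation as R
    M=R.from_quat([x,y,z,w]).as_matrix();a=np.degrees(np.arctan2(M[1,1],M[0,1]))
    d=M.T@(np.array(P)-s["ee_pos"])*1000
    yaw=None if yang is None else round(-((yang-a+180)%360-180),1)
    print("t",round(s["t"],2),"pos",s["ee_pos"].round(4),"yang",a.round(2),"shift",d.round(1),"yaw",yaw,"F",s["ft_force"].round(1),"j",s["joint_pos"].round(2))
O=np.array([.5765,-.055]);A=np.radians(97.2)
Y=np.array([np.cos(A),np.sin(A)]);X=np.array([np.sin(A),-np.cos(A)])
def cl(x,y,z): return np.r_[O+X*x/1000+Y*y/1000,z/1000]
E
python3 - <<'E'
from h import *
a=np.radians(67.8)
P=np.array([.437,-.265])-.027*np.array([np.cos(a),np.sin(a)]); print(P)
to([*P,.12],-22.2)
E
```

```text
[ 0.4267983  -0.28999851]
t 1.73 pos [0.3834 0.2128 0.2316] yang 26.89 shift [-468.1 -188.8  111.5] yaw 49.1 F [1.  0.5 0.6] j [ 0.24  0.18  1.58  0.    1.37 -0.23]
```

apply_moves(
  plan=[
    [-37,-15,5,5],
    [-74,-30,10,10],
    [-111,-45,15,15],
    [-148,-60,20,20],
    [-185,-75,25,25],
    [-222,-90,30,30],
    [-259,-105,35,35],
    [-296,-120,40,40],
    [-333,-135,45,45],
    [-370,-150,50,49],
  ],
)

```text
t: 2.57
ee_pos: [0.4176, -0.1852, 0.1813]
orientation: [0.0, 0.83, 0.558, 0.0]
ft_force: [1.1, 0.2, -0.3]
opening: 0.0852
gripper_force: 0.0
```

```bash
python3 - <<'E'
from h import *
to([.4268,-.290,.075],-22.2)
E
```

```text
t 2.57 pos [ 0.4176 -0.1852  0.1813] yang -22.13 shift [-93.6  48.  106.3] yaw 0.1 F [ 1.1  0.2 -0.3] j [-0.68  0.27  1.63  0.    1.25 -0.29]
```

apply_moves(
  plan=[
    [-19,10,21,0],
    [-38,20,42,0],
    [-57,30,64,0],
    [-76,40,85,0],
    [-94,48,106,0],
    [-94,48,122,0],
    [-94,48,138,0],
    [-94,48,154,0],
    [-94,48,168,0],
    [-94,48,174,0],
  ],
)

```text
t: 3.4
ee_pos: [0.4269, -0.2878, 0.0058]
orientation: [-0.001, 0.828, 0.56, -0.0]
ft_force: [0.8, 0.3, 0.2]
opening: 0.0855
gripper_force: 0.0
```

apply_moves(
  plan=[
    [0,0,0,0],
    [0,0,0,0],
    [0,0,0,0],
    [0,0,0,0],
    [0,0,0,0],
    [0,0,0,0],
    [0,0,0,0],
    [0,0,0,0],
    [0,0,0,0],
    [0,0,0,0],
  ],
  gripper=1,
)

```text
t: 4.23
ee_pos: [0.4279, -0.2886, 0.0083]
orientation: [0.001, 0.828, 0.56, 0.0]
ft_force: [-1.1, 0.8, 5.8]
opening: 0.0232
gripper_force: 60.5
```

```bash
python3 - <<'E'
from h import *
to(cl(0,-140,50),7.2)
print(manip.state()["opening"])
for m in manip.mark_of("top","bush_top")[:4]: print(m["score"],atz("top",m["position"],.03).round(3))
im=save("side","s1");cv2.imwrite("pics/s1c.png",cv2.resize(im[200:400,220:440],None,fx=2.7,fy=2.7)[:,:,::-1])
E
```

```text
t 4.23 pos [ 0.4279 -0.2886  0.0083] yang -21.85 shift [149.7 119.  -41.6] yaw -29.1 F [-1.1  0.8  5.8] j [-0.82  0.6   1.68  0.    0.86 -0.44]
0.02323655252353065
0.65 [ 0.355 -0.148  0.03 ]
0.46 [ 0.45  -0.214  0.03 ]
0.37 [ 0.292 -0.308  0.03 ]
0.36 [ 0.57  -0.052  0.03 ]
```

View pics/s1c.png

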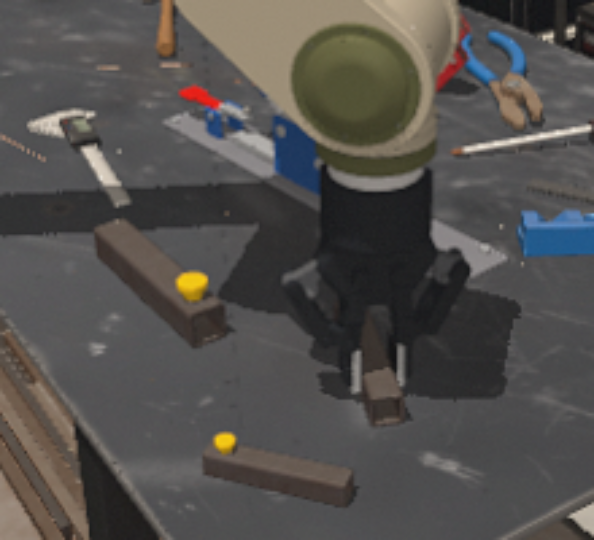

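The side crop shows the middle tube gripped in its bush-free half at about (380,370), and the neighbouring tubes are untouched. Next I'll lift it, turn it and carry it to the mouth.

```bash
python3 - <<'E'
from h import *
to(cl(0,-165,60),7.2)
E
```

```text
t 4.33 pos [ 0.4279 -0.2886  0.0083] yang -21.85 shift [127.8 131.2 -51.6] yaw -29.1 F [-0.7  0.3  5.7] j [-0.82  0.6   1.68  0.    0.86 -0.44]
```

apply_moves(
  plan=[
    [0,0,-15,0],
    [0,0,-35,0],
    [12,13,-52,-4],
    [30,31,-52,-8],
    [50,51,-52,-13],
    [70,72,-52,-18],
    [90,92,-52,-22],
    [108,111,-52,-26],
    [122,125,-52,-29],
    [128,131,-52,-29],
  ],
)

```text
t: 5.17
ee_pos: [0.5984, -0.2167, 0.059]
orientation: [0.0, 0.66, 0.751, 0.0]
ft_force: [-1.0, 0.3, -3.1]
opening: 0.0238
gripper_force: 59.5
```

```bash
python3 - <<'E'
from h import *
to(cl(0,-165,16),7.2); print(manip.state()["opening"])
a=save("top","t2");b=save("side","s2")
for c,z in(("top",.079),("side",.079)):
  for m in manip.mark_of(c,"bush_top")[:4]: print(m["score"],np.round(m["position"]),atz(c,m["position"],z).round(3))
A1=cv2.resize(a[190:260,330:440],None,fx=4,fy=4);B1=cv2.resize(b[210:330,270:440],None,fx=2.6,fy=2.6)
h=max(A1.shape[0],B1.shape[0]);f=lambda i:np.pad(i,((0,h-i.shape[0]),(0,0),(0,0)))
o=np.hstack([f(A1),f(B1)])[:,:,::-1];print(o.shape);cv2.imwrite("pics/m2.png",cv2.resize(o,None,fx=.9,fy=.9))
E
```

```text
t 5.17 pos [ 0.5984 -0.2167  0.059 ] yang 7.37 shift [-1.8 -1.5 43. ] yaw 0.2 F [-1.   0.3 -3.1] j [-0.53  0.69  1.28  0.    1.18 -0.66]
0.023777370290068087
0.6 [236. 240.] [0.526 0.199 0.079]
0.46 [333. 442.] [ 0.292 -0.294  0.079]
0.63 [260. 381.] [ 0.594 -0.143  0.079]
0.59 [284. 373.] [ 0.512 -0.221  0.079]
0.43 [363. 301.] [ 0.265 -0.362  0.079]
0.39 [305. 295.] [ 0.339 -0.202  0.079]
(312, 882, 3)
```

View pics/m2.png

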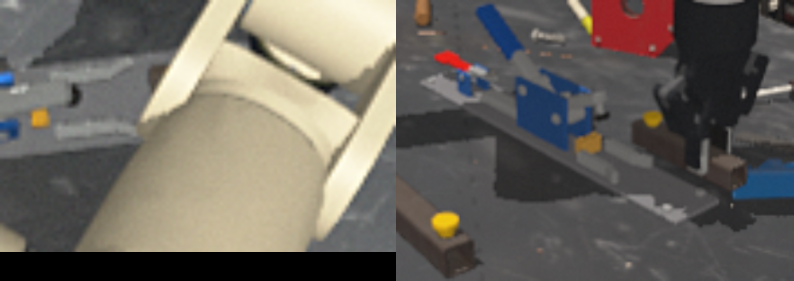

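```bash
python3 - <<'E'
from h import *
f=lambda p:((p-[222,190])*4.2).round()
for x,y,z in((16,-30,19),(-16,-30,19),(14.5,-47,19),(-14.5,-47,19),(32,-155,6),(-32,-155,6),(32,290,6),(-32,290,6)):
    print(x,y,f(pix("top",cl(x,y,z))))
E
```

```text
16 -30 [552.  92.]
-16 -30 [559. 143.]
14.5 -47 [580.  91.]
-14.5 -47 [586. 137.]
32 -155 [749.  46.]
-32 -155 [762. 147.]
32 290 [ 37. 131.]
-32 290 [ 47. 233.]
```

```bash
python3 - <<'E'
from h import *
im=cv2.imread("pics/top0.png");i=cv2.resize(im[190:235,335:412],None,fx=10,fy=10,interpolation=cv2.INTER_CUBIC)
for x,y,z in((14.5,-47,19),(-14.5,-47,19),(14.5,-3,19),(-14.5,-3,19),(32,-155,6),(-32,-155,6),(0,-65,6),(32,-20,6),(-32,-20,6)):
    p=(pix("top",cl(x,y,z))-[335,190]+.5)*10; cv2.drawMarker(i,tuple(int(v) for v in p),(0,0,255),0,14,1)
cv2.imwrite("pics/ov.png",i)
E
```

```text
(no output)
```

View pics/ov.png

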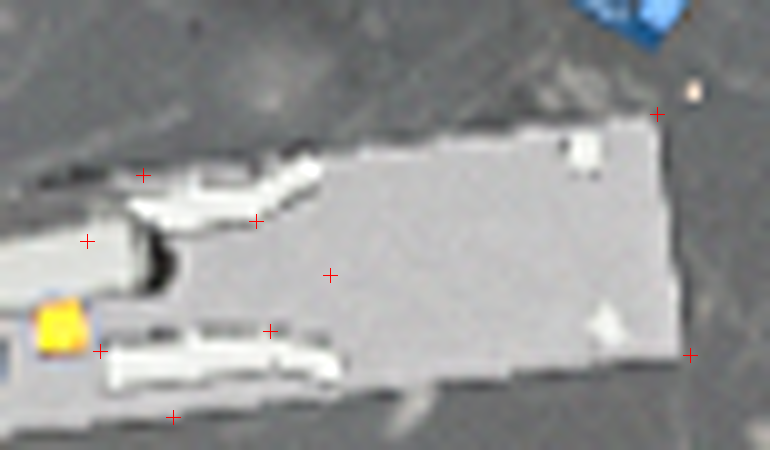

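The overlay puts the model's rail centre within about 1 px of the image. Lower the tube and start sliding.

apply_moves(
  plan=[
    [0,-1,8,0],
    [0,-1.5,18,0],
    [0,-1.5,28,0],
    [0,-1.5,36,0],
    [0,-1.5,41,0],
    [0,-1.5,43,0],
    [4,-1.5,43.5,0],
    [9,-1.5,43.5,0],
    [14,-1.5,43.5,0],
    [18,-1.5,43.5,0],
  ],
)

```text
t: 6.2
ee_pos: [0.593, -0.1996, 0.0163]
orientation: [0.0, 0.661, 0.75, 0.0]
ft_force: [-0.4, -0.7, -2.2]
opening: 0.0236
gripper_force: 59.5
```

apply_moves(
  plan=[
    [3,0,0,0],
    [6,0,0,0],
    [9,0,0,0],
    [12,0,0,0],
    [15,0,0,0],
    [18,0,0,0],
    [20,0,0,0],
    [22,0,0,0],
    [22,0,0,0],
    [22,0,0,0],
  ],
)

```text
t: 7.03
ee_pos: [0.5914, -0.1787, 0.0164]
orientation: [0.002, 0.662, 0.75, 0.001]
ft_force: [5.4, -0.5, -2.6]
opening: 0.0238
gripper_force: 59.7
```

```bash
python3 - <<'E'
from h import *
to(cl(0,-90,15.5),7.2)
E
```

```text
t 7.03 pos [ 0.5914 -0.1787  0.0164] yang 7.1 shift [34.6  0.6  0.8] yaw -0.1 F [ 5.4 -0.5 -2.6] j [-0.49  0.71  1.37  0.    1.05 -0.61]
```

A +5 N side force means one flare is touching, so I'll ease about 1.5 mm towards +X while advancing.

apply_moves(
  plan=[
    [0,0.7,0,0],
    [0,1.5,0,0],
    [2,1.5,0,0],
    [4,1.5,0,0],
    [6,1.5,0,0],
    [8,1.5,0,0],
    [10,1.5,0,0],
    [11,1.5,0,0],
    [12,1.5,0,0],
    [12,1.5,0,0],
  ],
)

```text
t: 7.87
ee_pos: [0.5903, -0.1663, 0.0159]
orientation: [0.0, 0.662, 0.75, 0.0]
ft_force: [3.8, -0.4, -3.0]
opening: 0.0238
gripper_force: 59.6
```

```bash
python3 - <<'E'
from h import *
to(cl(0,-90,15.5),7.2);print(manip.state()["wrist_torque"])
E
```

```text
t 7.87 pos [ 0.5903 -0.1663  0.0159] yang 7.15 shift [22.2  0.3  0.4] yaw -0.1 F [ 3.8 -0.4 -3. ] j [-0.47  0.71  1.39  0.    1.05 -0.59]
[-0.09956053 -0.67394276 -0.24716115]
```

apply_moves(
  plan=[
    [0,0.5,0,0],
    [0,1,0,0],
    [1,1,0,0],
    [2,1,0,0],
    [3,1,0,0],
    [4,1,0,0],
    [5,1,0,0],
    [6,1,0,0],
    [7,1,0,0],
    [7,1,0,0],
  ],
)

```text
t: 8.7
ee_pos: [0.5902, -0.1592, 0.0158]
orientation: [-0.0, 0.662, 0.75, -0.0]
ft_force: [-0.2, 1.0, -2.3]
opening: 0.0236
gripper_force: 59.6
```

```bash
python3 - <<'E'
from h import *
to(cl(0,-90,15.5),7.2);print(manip.state()["wrist_torque"])
E
```

```text
t 8.7 pos [ 0.5902 -0.1592  0.0158] yang 7.16 shift [15.1 -0.6  0.3] yaw -0.0 F [-0.2  1.  -2.3] j [-0.46  0.71  1.39  0.    1.04 -0.58]
[-0.0898447  -0.00978742 -0.01987718]
```

Side force gone. Now the slow approach at about 10 mm/s.

apply_moves(
  plan=[
    [0.8,0,0,0],
    [1.6,0,0,0],
    [2.4,0,0,0],
    [3.2,0,0,0],
    [4,0,0,0],
    [4.8,0,0,0],
    [5.6,0,0,0],
    [6.4,0,0,0],
    [7.2,0,0,0],
    [8,0,0,0],
  ],
)

```text
t: 9.53
ee_pos: [0.5893, -0.1514, 0.0158]
orientation: [-0.0, 0.662, 0.75, 0.0]
ft_force: [0.1, 1.1, -3.3]
opening: 0.0237
gripper_force: 59.6
```

apply_moves(
  plan=[
    [0.4,0,0,0],
    [0.8,0,0,0],
    [1.2,0,0,0],
    [1.6,0,0,0],
    [2,0,0,0],
    [2.4,0,0,0],
    [2.8,0,0,0],
    [3.2,0,0,0],
    [3.6,0,0,0],
    [4,0,0,0],
  ],
)

```text
t: 10.37
ee_pos: [0.5888, -0.1475, 0.0158]
orientation: [0.0, 0.662, 0.75, 0.0]
ft_force: [-0.1, -0.6, -2.1]
opening: 0.0234
gripper_force: 59.6
```

apply_moves(
  plan=[
    [0.3,0,0,0],
    [0.6,0,0,0],
    [0.9,0,0,0],
    [1.2,0,0,0],
    [1.5,0,0,0],
    [1.8,0,0,0],
    [2.1,0,0,0],
    [2.4,0,0,0],
    [2.4,0,0,0],
    [2.4,0,0,0],
  ],
)

```text
t: 11.2
ee_pos: [0.5885, -0.1452, 0.0158]
orientation: [-0.0, 0.662, 0.75, 0.0]
ft_force: [-0.1, 0.7, -2.0]
opening: 0.0235
gripper_force: 59.6
```

apply_moves(
  plan=[
    [0.3,0,0,0],
    [0.6,0,0,0],
    [0.9,0,0,0],
    [1.2,0,0,0],
    [1.5,0,0,0],
    [1.8,0,0,0],
    [2.1,0,0,0],
    [2.4,0,0,0],
    [2.4,0,0,0],
    [2.4,0,0,0],
  ],
)

```text
t: 12.03
ee_pos: [0.5887, -0.1446, 0.0163]
orientation: [0.002, 0.662, 0.75, -0.001]
ft_force: [0.2, -8.7, -2.9]
opening: 0.0238
gripper_force: 59.5
```

Contact at about 9 N. Settle the tube down onto the plate, then let go.

apply_moves(
  plan=[
    [0,0,0.4,0],
    [0,0,0.8,0],
    [0,0,1.2,0],
    [0,0,1.6,0],
    [0,0,1.6,0],
    [0,0,1.6,0],
    [0,0,1.6,0],
    [0,0,1.6,0],
    [0,0,1.6,0],
    [0,0,1.6,0],
  ],
)

```text
t: 12.87
ee_pos: [0.5889, -0.1447, 0.0151]
orientation: [0.002, 0.662, 0.75, -0.001]
ft_force: [0.2, -9.1, 1.8]
opening: 0.0235
gripper_force: 59.9
```

apply_moves(
  plan=[
    [0,0,0,0],
    [0,0,0,0],
    [0,0,0,0],
    [0,0,0,0],
    [0,0,0,0],
    [0,0,0,0],
    [0,0,0,0],
    [0,0,0,0],
    [0,0,0,0],
    [0,0,0,0],
  ],
  gripper=0,
)

```text
t: 13.7
ee_pos: [0.5882, -0.1428, 0.0142]
orientation: [-0.0, 0.662, 0.75, 0.0]
ft_force: [0.0, -0.1, 0.6]
opening: 0.085
gripper_force: 0.0
```

apply_moves(
  plan=[
    [0,0,-5,0],
    [0,0,-15,0],
    [-5,0,-30,0],
    [-12,0,-50,0],
    [-20,0,-75,0],
    [-20,0,-100,0],
    [-20,0,-130,0],
    [-20,0,-160,0],
    [-20,0,-190,0],
    [-20,0,-190,0],
  ],
)

```text
t: 14.53
ee_pos: [0.5924, -0.1634, 0.2118]
orientation: [0.006, 0.662, 0.75, 0.002]
ft_force: [0.0, 0.4, 0.7]
opening: 0.0852
gripper_force: 0.0
```

```bash
python3 - <<'E'
from h import *
to(cl(0,171,200),7.2)
b=save("side","s3")
for m in manip.mark_of("side","tube_mid")[:4]: print(m["score"],atz("side",m["position"],.0185).round(3),"expected",cl(0,-65,18.5).round(3))
m=manip.mark_of("side","handle_press")[:1];print(m,pix("side",cl(0,171,119)))
cv2.imwrite("pics/s3c.png",cv2.resize(b[170:330,250:420],None,fx=3.5,fy=3.5)[:,:,::-1])
E
```

```text
t 14.53 pos [ 0.5924 -0.1634  0.2118] yang 7.16 shift [280.6  -2.6   9.9] yaw -0.0 F [0.  0.4 0.7] j [-0.46  0.5   1.15  0.    1.48 -0.59]
0.79 [ 0.576 -0.131  0.018] expected [ 0.585 -0.119  0.018]
0.73 [ 0.362 -0.076  0.018] expected [ 0.585 -0.119  0.018]
0.69 [ 0.309 -0.341  0.018] expected [ 0.585 -0.119  0.018]
[{'position': [215.8, 311.5], 'score': 0.86}] [310.21487236 215.74465271]
```

View pics/s3c.png

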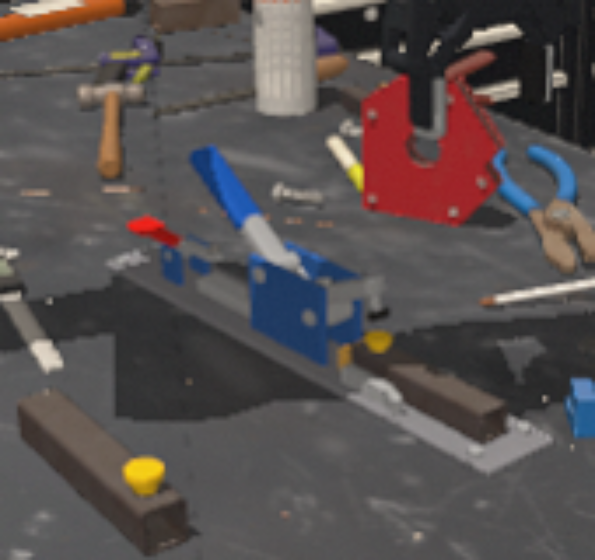

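The side crop shows the tube lying between the rails with its bush under the jaw at (378,342), and the handle up at (205,160). Shut the fingers and go above the handle.

apply_moves(
  plan=[
    [20,0,0,0],
    [55,0,0,0],
    [90,-1,0,0],
    [125,-1,0,0],
    [160,-2,0,0],
    [195,-2,5,0],
    [230,-3,15,0],
    [260,-3,30,0],
    [280,-3,45,0],
    [283,-3,50,0],
  ],
  gripper=1,
)

```text
t: 15.52
ee_pos: [0.5502, 0.1209, 0.1511]
orientation: [-0.002, 0.66, 0.751, -0.002]
ft_force: [-0.5, -0.0, -0.5]
opening: -0.0001
gripper_force: 0.0
```

```bash
python3 - <<'E'
from h import *
to(cl(0,173,131),7.2)
for c in("side","top"):
  manip.snapshot(c)
  for m in manip.mark_of(c,"handle_press")[:1]:print(c,m["score"],atz(c,m["position"],.119),cl(0,171,119))
  for m in manip.mark_of(c,"lever_pad")[:1]:print(c,m["score"],atz(c,m["position"],.037),cl(0,273,37))
E
```

```text
t 15.52 pos [0.5502 0.1209 0.1511] yang 7.34 shift [-4.8  4.2 20.1] yaw 0.1 F [-0.5 -0.  -0.5] j [ 0.01  0.48  1.39  0.    1.29 -0.12]
side 0.64 [0.55600464 0.12292208 0.119     ] [0.55506802 0.11465161 0.119     ]
side 0.56 [0.54501785 0.20746178 0.037     ] [0.54228403 0.21584731 0.037     ]
top 0.73 [0.53367338 0.21489604 0.037     ] [0.54228403 0.21584731 0.037     ]
```

apply_moves(
  plan=[
    [-2,2,7,0],
    [-4,4,14,0],
    [-5,4,19,0],
    [-5,4,22,0],
    [-4,4,25,0],
    [-3,4,28,0],
    [-2,4,31,0],
    [-1,4,34,0],
    [0,4,37,0],
    [1,4,39,0],
  ],
)

```text
t: 16.65
ee_pos: [0.5564, 0.1195, 0.115]
orientation: [0.0, 0.662, 0.75, 0.0]
ft_force: [0.3, -0.1, 1.3]
opening: 0.0002
gripper_force: 0.6
```

apply_moves(
  plan=[
    [1,0,2,0],
    [2,0,4,0],
    [3,0,6,0],
    [4,0,8,0],
    [5,0,10,0],
    [5,0,12,0],
    [6,0,14,0],
    [6,0,16,0],
    [7,0,17,0],
    [7,0,18,0],
  ],
)

```text
t: 17.48
ee_pos: [0.5559, 0.1265, 0.098]
orientation: [0.001, 0.662, 0.75, 0.001]
ft_force: [-1.7, 1.8, 9.7]
opening: 0.0003
gripper_force: 4.3
```

apply_moves(
  plan=[
    [0,0,2,0],
    [1,0,4,0],
    [2,0,6,0],
    [2,0,8,0],
    [3,0,10,0],
    [3,0,12,0],
    [4,0,14,0],
    [4,0,15,0],
    [4,0,16,0],
    [4,0,16,0],
  ],
)

```text
t: 18.32
ee_pos: [0.5554, 0.1308, 0.0817]
orientation: [0.0, 0.662, 0.75, 0.001]
ft_force: [0.3, 3.9, 6.0]
opening: -0.0001
gripper_force: 2.7
```

apply_moves(
  plan=[
    [0,0,1.5,0],
    [1,0,3,0],
    [1,0,4.5,0],
    [1,0,6,0],
    [1,0,7.5,0],
    [1,0,9,0],
    [1,0,10.5,0],
    [1,0,12,0],
    [1,0,13,0],
    [1,0,13,0],
  ],
)

```text
t: 19.15
ee_pos: [0.5545, 0.131, 0.0676]
orientation: [-0.0, 0.662, 0.75, -0.001]
ft_force: [0.1, 0.2, -0.6]
opening: -0.0002
gripper_force: 0.0
```

The force fell to zero, so it snapped over. Lift off and check.

apply_moves(
  plan=[
    [0,0,-5,0],
    [0,0,-15,0],
    [0,0,-25,0],
    [0,0,-35,0],
    [15,0,-35,0],
    [35,0,-35,0],
    [55,0,-35,0],
    [75,0,-35,0],
    [80,0,-35,0],
    [80,0,-35,0],
  ],
)

```text
t: 19.98
ee_pos: [0.5448, 0.2116, 0.1041]
orientation: [0.0, 0.661, 0.75, 0.0]
ft_force: [0.6, 0.2, 0.7]
opening: 0.0001
gripper_force: 0.0
```

```bash
python3 - <<'E'
from h import *
to(cl(0,274,45),7.2)
b=save("side","s4")
cv2.imwrite("pics/s4c.png",cv2.resize(b[170:330,250:420],None,fx=3.5,fy=3.5)[:,:,::-1])
E
```

```text
t 19.98 pos [0.5448 0.2116 0.1041] yang 7.26 shift [ 5.5 -2.  59.1] yaw 0.1 F [0.6 0.2 0.7] j [ 0.17  0.56  1.39 -0.    1.19  0.04]
```

View pics/s4c.png

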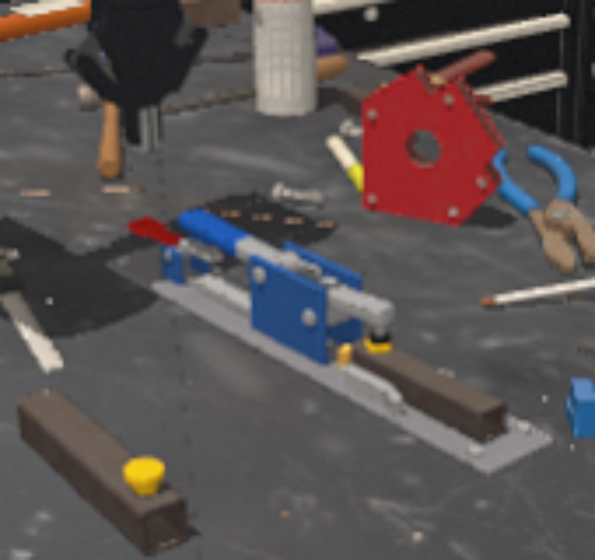

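Locked: the handle is level and the jaw is down on the bush at (378,343). Next, the lever.

apply_moves(
  plan=[
    [3,-1,12,0],
    [6,-2,26,0],
    [7,-2,40,0],
    [7,-2,52,0],
    [7,-2,60,0],
    [7,-2,63,0],
    [7,-2,65,0],
    [7,-2,67,0],
    [7,-2,69,0],
    [7,-2,71,0],
  ],
)

```text
t: 20.87
ee_pos: [0.5425, 0.2173, 0.0328]
orientation: [0.0, 0.662, 0.75, 0.001]
ft_force: [0.3, 1.0, 2.5]
opening: -0.0003
gripper_force: 1.2
```

apply_moves(
  plan=[
    [0,0,1,0],
    [0,0,2,0],
    [0,0,3,0],
    [0,0,4,0],
    [0,0,5,0],
    [0,0,6,0],
    [0,0,7,0],
    [0,0,8,0],
    [0,0,8,0],
    [0,0,8,0],
  ],
)

```text
t: 21.7
ee_pos: [0.5423, 0.2172, 0.0243]
orientation: [0.0, 0.662, 0.75, 0.0]
ft_force: [1.7, -0.1, 3.0]
opening: 0.0002
gripper_force: 1.6
```

```bash
python3 - <<'E'
from h import *
manip.snapshot("side");m=manip.mark_of("side","handle_press")[0];print(m,"open",pix("side",cl(0,171,119)),"locked",pix("side",cl(0,193,64)));to(cl(0,274,45))
E
```

```text
{'position': [216.3, 309.7], 'score': 0.67} open [310.21487236 215.74465271] locked [306.26593783 232.34575648]
t 21.8 pos [0.5422 0.2172 0.0243] yang 7.14 shift [ -0.4  -0.1 -20.7] yaw None F [ 1.4 -1.9  3.3] j [ 0.18  0.66  1.47 -0.    1.01  0.05]
```

The handle sprang open. Retract straight up and check.

apply_moves(
  plan=[
    [0,0,-4,0],
    [0,0,-12,0],
    [2,0,-25,0],
    [6,0,-45,0],
    [10,0,-70,0],
    [15,0,-95,0],
    [20,0,-120,0],
    [20,0,-140,0],
    [20,0,-150,0],
    [20,0,-150,0],
  ],
)

```text
t: 22.63
ee_pos: [0.5398, 0.2373, 0.1763]
orientation: [0.001, 0.662, 0.75, 0.001]
ft_force: [-0.1, 0.6, 0.2]
opening: -0.0005
gripper_force: 0.0
```

```bash
python3 - <<'E'
from h import *
b=save("side","s5")
cv2.imwrite("pics/s5c.png",cv2.resize(b[170:330,250:420],None,fx=3.5,fy=3.5)[:,:,::-1])
E
```

```text
(no output)
```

View pics/s5c.png

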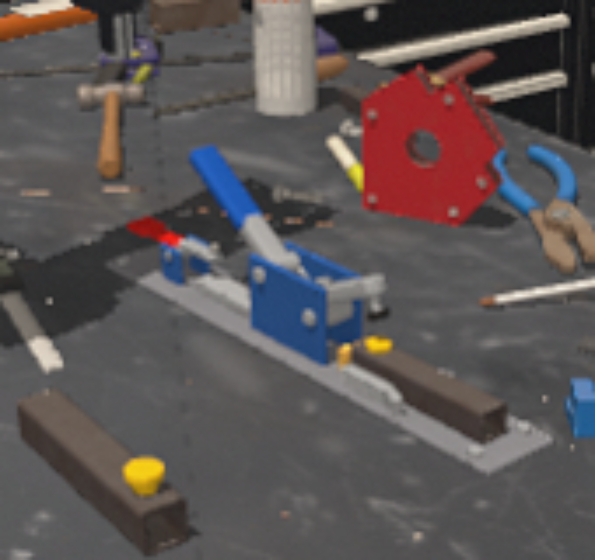

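The crop shows the pliers open with the handle up at (205,160), the bush flat on the tube at (378,344), and the tube in place against the stop. I'll hand it in.

```bash
python3 -c "
from workcell import manip
print(manip.finish_job())"
```

```text
the job is handed in; nothing more can be done
None
```

I handed the job in at about 23 s. The tube was slid home at about 9 N, the pliers locked and then sprang open again, and the last picture shows the bush flat on the tube with nothing nearby disturbed; the hand-in call gave no verdict.

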